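# Set out the colour-comparison station

### The arm

A 7-joint arm with a two-finger parallel gripper is mounted at the origin on a cart in front of the work surface, level with it; the furniture and walls round the work are solid. World frame = base frame: x ahead of the robot, y to its left, z up, the work surface at z = 0. Lengths are in m, angles in rad, forces in N, time in s.
With the tool pointing down it reaches from about 0.425 to 0.925 m from the base axis. Payload 6.8 kg.
Tool frame: the origin (TCP) lies at the very end of the fingers, on their centre line; the grasp point (between the pads) lies r.pinch_z behind it (r.pinch_z is the distance from the TCP to the grasp point, in m); z points along the fingers, y is the line along which they close (so a half turn about z gives the same grasp; the last joint's range is limited). The gripper opens to 85 mm and grips with 20 to 120 N. Pads are 22 mm wide; open, the fingers measure 114 mm over their backs; the gripper's body (76 mm by 85 mm) begins 54 mm behind the grasp point. The pads swing forward as they close: fully open they stand 13 mm farther back than shut.
Start: joints at [-1.422, 0.477, 0.022, 1.555, -0.011, 1.109, -0.083], TCP at [0.171, 0.653, 0.231] pointing down, gripper open.
Joint ranges: [-2.96, 2.96], [-0.34, 2.1], [-1.41, 1.46], [0.24, 2.44], [-1.37, 4.51], [0.17, 1.92], [-2.96, 2.96]. Speed limits (rad/s): [2.39, 2.39, 3.14, 3.14, 3.14, 3.14, 3.14].

### API

Orientations are given as a rotation vector (axis times angle).
In Python, from bench import status, grab_frame, camera_model, r gives the robot as it stands. The module is installed in compiled form; this text tells all that it offers.
- The arm moves only by the shell command python3 -m creep 'ROWS' [FORCE]. ROWS is text: rows parted by semicolons, each of 7 numbers parted by spaces: the turn, a rotation vector about the tool's x, y, z in rad, then the shift along the tool's x, y, z in mm, then the opening, from -1 (shut) to 1 (fully open). In form: rx ry rz tx ty tz fingers; .... A call has 1 to 10 rows; each row is the pose to reach, as a shift and turn from the pose commanded when the call began, along the tool's axes at that moment; what a row does not reach only later rows make up. A row lasts 1/8 s, in which the tool goes at most 62.5 mm and 10.7 degrees, less where a joint would pass 70% of its speed; a pose out of reach is approached as far as the arm can. A call with a gripper value outside its range is refused whole. The fingers move at their own pace and stop on an object; FORCE is the grip in N (left out, the last holds). Time passes only in rows, so rows that repeat a pose let the fingers close. It gives the time, the measured TCP pose, the force, the opening and the grip force at its end, in the units of the state.
- status.get_obs(): the state, without advancing time (a new reading comes with each control period).
- grab_frame(name): name is "side" or "top" or "wrist"; returns (picture, depth): 420x560x3 uint8, red, green, blue; 420x560 float32, m along the optical axis (not along the pixel's ray), 0 where there is no reading.
- camera_model(name): a dict with "K" (3x3 intrinsics, pixels), "rvec" (rotation vector, rad) and "tvec" (3), from world to camera coordinates, as OpenCV has them. Camera axes: x right, y down, z forward; pixel columns grow to the right and rows downward; lengths in m; the calibration is good to about 2 mm. A picture is of the moment at which its call begins: read the wrist's pose just before it. camera_model takes no time and is no camera call; for the wrist camera it gives the pose at the moment of the call.
- r.hand_in(): hands the job in; it is judged then, once.
The state is a dict: "clock": time; "joints": joint angles; "qvel": joint speeds; "tau": joint torques, N m; "tcp_pos": TCP position; "orientation": TCP orientation; "contact_force": force on the tool from outside, world axes, zero at the start; "moment": the same for the moment, N m; "grip_width": finger opening in m; "gripper_force": force on a finger pad.
Only numpy, scipy, OpenCV 4.12 (cv2) and the standard library are available. Lean on these libraries where they do the work, as an engineer would, in place of code of your own. Each camera call takes 0.05 s, during which the arm holds its last target. There are 200 camera calls.

### The job

Set out the colour-comparison station on the three coasters, with left and right as seen from the robot, using the things that stand at the front left of the bench (not their likes at the back). Stand the amber bottle in the middle of the blue coaster and the dropper bottle on the bare bench straight behind it (on the far side, square to the bench's front edge), leaving a gap of about 4 cm between the two. Of the two other coasters, put the dark metal riser in the middle of the one further left, with the white-capped vial standing centrally on top of the riser, and stand the black-capped vial in the middle of the one further right; keep everything upright and leave the cream adaptor and the red pipette bulb behind the coasters where they are.

Things in the scene. Friction and masses are not known exactly. Their poses are not given: they have to be found in the camera images.
- amber_bottle_center (a point): amber glass bottle with a black screw cap, standing upright, loose: body 52 mm across up to 68 mm, cap 45 mm across, 98 mm high in all, about 0.13 kg; starts at the front left of the bench (a similar one at the far back edge is not meant); this point lies on its axis, half-way up; z is up
- dropper_bottle_center (a point): small dropper bottle, amber glass with a coloured picture label and a black rubber bulb on top, upright, loose: body 32 to 34 mm across up to about 60 mm (shoulder up to 70 mm), collar 24 mm across, bulb 13 mm across, 102 mm high in all, about 0.07 kg; starts at the front left of the bench (a similar one at the far back edge is not meant); this point lies on its axis, half-way up; z is up
- black_cap_vial_center (a point): clear vial with a black cap and tan contents, upright, loose: body 27 mm across up to 39 mm, cap 23 mm across, 57 mm high in all, about 0.02 kg; starts at the front left of the bench (a similar one at the far back edge is not meant); this point lies on its axis, half-way up; z is up
- white_cap_vial_center (a point): clear vial with a white cap and purple contents, upright, loose: body 27 mm across up to 39 mm, cap 23 mm across, 57 mm high in all, about 0.02 kg; starts at the front left of the bench (a similar one at the far back edge is not meant); this point lies on its axis, half-way up; z is up
- riser_center (a point): solid dark grey metal round riser block with a groove near its foot and a flat top 40 mm across, loose: 44 mm across, 30 mm high, about 0.1 kg; starts at the front left of the bench, where a shut flat hatch cover and its hinge brackets, under 40 mm high, lie close behind the five things (from about x = 0.60 m on): wide-open fingers there are best set to close from left and right; this point lies on its axis, half-way up; z is up
- coaster_blue: blue round rubber coaster with a small white dot at its middle, fixed to the bench, 80 mm across, 3 mm thick; origin at the centre of its underside on the bench top. The three coasters lie roughly in a row from left to right, 110 to 150 mm apart from neighbour to neighbour in y; the order of their colours changes
- coaster_yellow: yellow round rubber coaster with a small white dot at its middle, fixed to the bench, 80 mm across, 3 mm thick; origin at the centre of its underside on the bench top. The three coasters lie roughly in a row from left to right, 110 to 150 mm apart from neighbour to neighbour in y; the order of their colours changes
- coaster_green: green round rubber coaster with a small white dot at its middle, fixed to the bench, 80 mm across, 3 mm thick; origin at the centre of its underside on the bench top. The three coasters lie roughly in a row from left to right, 110 to 150 mm apart from neighbour to neighbour in y; the order of their colours changes
- adaptor_center (a point): bystander: cream plastic connector adaptor, 55 x 82 x 50 mm, loose, behind the coasters; not to be moved; this point lies on its axis, half-way up; z is up
- pipette_bulb_center (a point): bystander: red rubber pipette bulb lying on its side, 81 x 41 x 41 mm, loose, behind the coasters; this point is at the middle of its 81 x 41 mm outline, half-way up; not to be moved
Mind the look-alikes: they are no part of the job. Several things look just like the part that bears riser_center: the one meant starts farthest to the robot's right.

How it is judged:
At the end, for the whole second after the job is handed in: Amber bottle on blue, riser on the left and black-capped vial on the right other coaster, each within 15 mm of its middle; white-capped vial on the riser within 10 mm; dropper bottle behind the amber one, axes 65-100 mm apart, within 20 mm sideways of blue; all upright, released, at rest (horizontal distance between amber_bottle_center and coaster_blue below 0.015 m and ((y of coaster_yellow in the frame of coaster_green above 0 m and horizontal distance between riser_center and coaster_yellow below 0.015 m and horizontal distance between black_cap_vial_center and coaster_green below 0.015 m) or (y of coaster_green in the frame of coaster_yellow above 0 m and horizontal distance between riser_center and coaster_green below 0.015 m and horizontal distance between black_cap_vial_center and coaster_yellow below 0.015 m)) and horizontal distance between white_cap_vial_center and riser_center below 0.01 m and horizontal distance between dropper_bottle_center and amber_bottle_center between 0.065 and 0.1 m and x of dropper_bottle_center in the frame of coaster_blue above 0 m and y of dropper_bottle_center in the frame of coaster_blue between -0.02 and 0.02 m and height (world z) of amber_bottle_center between 0.047 and 0.057 m and height (world z) of dropper_bottle_center between 0.046 and 0.056 m and height (world z) of riser_center between 0.013 and 0.023 m and height (world z) of black_cap_vial_center between 0.0265 and 0.0365 m and height (world z) of white_cap_vial_center between 0.0565 and 0.0665 m and angle between each of amber_bottle_center, dropper_bottle_center, black_cap_vial_center, white_cap_vial_center, riser_center's own z axis and vertical below 0.1 rad and linear speed of each of amber_bottle, dropper_bottle, black_cap_vial, white_cap_vial, riser below 0.01 m/s and angular speed of each of amber_bottle, dropper_bottle, black_cap_vial, white_cap_vial, riser below 0.1 rad/s and contact force between each of amber_bottle, dropper_bottle, black_cap_vial, white_cap_vial, riser and the fingers below 0.05 N); the robot touches nothing.
It fails at once if the adaptor is disturbed (moved more than 2 cm) (distance of adaptor_center from where it was at the start of the episode above 0.02 m).
It fails at once if the pipette bulb is disturbed (moved more than 2 cm) (distance of pipette_bulb_center from where it was at the start of the episode above 0.02 m).
It fails at once if a bottle, a vial or the riser is tipped over (more than 0.7 rad) (angle between any of amber_bottle_center, dropper_bottle_center, black_cap_vial_center, white_cap_vial_center, riser_center's own z axis and vertical above 0.7 rad).
It also fails if it takes over 134 s, if anything falls off the work surface, if the arm or the gripper's body presses on something with over 40 N, if the wrist force passes 120 N, or if a joint passes its speed limit or range.

## Working session

There is one attempt and no reset: what is moved stays moved. The work goes in short steps, Python scripts to look and compute and a shell command to move; the robot and the scene stay as the last step left them, time stands still between calls to the robot, and variables do not carry over. Pictures are saved under pics/ and viewed, at most 14 in all, crops included, and the job is handed in when it is done.

```bash
mkdir -p pics
python3 - <<'E'
from bench import status, grab_frame, camera_model, r
import cv2,numpy as np
o=status.get_obs(); print({k:np.round(v,3) for k,v in o.items()}, r.pinch_z)
for n in ("top","side","wrist"):
    m=camera_model(n); print(n,np.round(m["K"],1).tolist(),np.round(m["rvec"],3),np.round(m["tvec"],3), np.round(-cv2.Rodrigues(m["rvec"])[0].T@m["tvec"],3))
    p,d=grab_frame(n); cv2.imwrite(f"pics/{n}0.png",p[:,:,::-1]); np.savez(f"{n}0.npz",p=p,d=d,K=m["K"],rvec=m["rvec"],tvec=m["tvec"])
E
```

```text
{'clock': np.float64(0.0), 'joints': array([-1.422,  0.478,  0.022,  1.556, -0.011,  1.109, -0.083]), 'qvel': array([-0.002, -0.001, -0.   ,  0.002,  0.   ,  0.001, -0.001]), 'tau': array([-0.0000e+00, -5.9646e+01,  1.6080e+00, -2.8119e+01,  1.2000e-02,
        1.0000e-02, -0.0000e+00]), 'tcp_pos': array([0.171, 0.652, 0.23 ]), 'orientation': array([-4.020e-01, -3.116e+00,  3.000e-03]), 'contact_force': array([-0.101, -0.566,  0.25 ]), 'moment': array([-0.05 , -0.016,  0.035]), 'gripper_force': np.float64(0.0), 'grip_width': np.float64(0.085)} 0.0187
top [[510.0, 0.0, 278.2], [0.0, 510.0, 206.7], [0.0, 0.0, 1.0]] [ 2.12  -2.151  0.219] [0.084 0.536 1.349] [0.284 0.108 1.422]
side [[470.7, 0.0, 286.6], [0.0, 470.7, 212.1], [0.0, 0.0, 1.0]] [ 2.178 -0.388  0.179] [-0.452  0.223  1.224] [ 0.146 -0.959  0.901]
wrist [[378.1, 0.0, 276.0], [0.0, 378.1, 211.7], [0.0, 0.0, 1.0]] [-2.293 -1.771 -0.26 ] [-0.676 -0.037  0.379] [0.099 0.673 0.373]
```

View pics/top0.png

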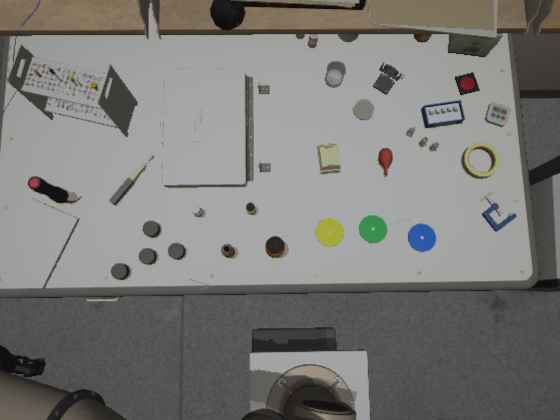

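View pics/side0.png

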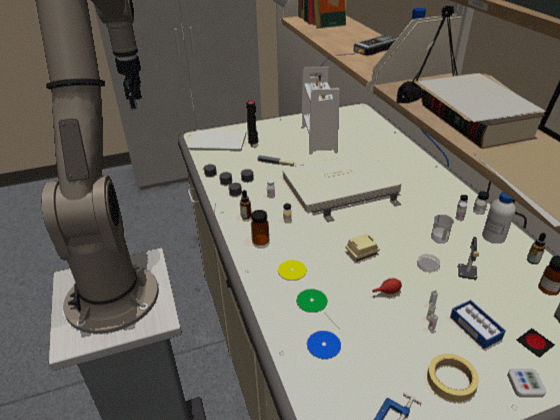

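Top view: yellow coaster (329,232), green (373,229) and blue (422,238) lie left to right, with the adaptor at (329,158) and the bulb at (386,160). The amber bottle is at (275,246), the dropper at (228,250), the white vial at (198,211) and the black vial at (251,208). There are four dark discs: (151,229), (147,256), (176,251) and (120,271). The rightmost, (176,251), fits as the riser.

```bash
cat > h.py <<'E'
import numpy as np,cv2
from bench import status, grab_frame, camera_model, r
def load(n):
    z=np.load(n); return z["p"],z["d"],dict(K=z["K"],rvec=z["rvec"],tvec=z["tvec"])
def shot(n,f=None):
    m=camera_model(n); p,d=grab_frame(n)
    if f: cv2.imwrite(f"pics/{f}.png",p[:,:,::-1])
    return p,d,m
def cam(m):
    R=cv2.Rodrigues(np.array(m["rvec"]))[0]; return R,-R.T@np.ravel(m["tvec"])
def ray(m,u,v,z):
    R,c=cam(m); w=R.T@np.linalg.inv(m["K"])@np.array([u,v,1.]); return c+w*(z-c[2])/w[2]
def cloud(d,m):
    R,c=cam(m); v,u=np.mgrid[:d.shape[0],:d.shape[1]]
    q=np.stack([u,v,np.ones_like(u)],-1)@np.linalg.inv(m["K"]).T*d[...,None]
    return q@R+c
def proj(m,P): return cv2.projectPoints(np.array(P,float).reshape(-1,3),np.array(m["rvec"]),np.array(m["tvec"]),m["K"],None)[0].reshape(-1,2)
E
python3 - <<'E'
from h import *
p,d,m=load("top0.npz"); C=cloud(d,m)
hsv=cv2.cvtColor(p,cv2.COLOR_RGB2HSV)
for n,lo,hi in (("yellow",24,34),("green",50,85),("blue",100,125)):
    k=cv2.inRange(hsv,(lo,130,60),(hi,255,255)); k[:215]=0;k[265:]=0
    k=cv2.morphologyEx(k,cv2.MORPH_CLOSE,np.ones((7,7)))
    _,_,s,c=cv2.connectedComponentsWithStats(k); i=1+np.argmax(s[1:,4]); print(n,s[i],c[i].round(1),ray(m,*c[i],.003).round(4))
for n,(u,v),h in (("amber",(275,246),.098),("drop",(228,250),.102),("white",(198,211),.057),("black",(251,208),.057),("riser",(176,251),.03),("d1",(151,229),.03),("d2",(147,256),.03),("d3",(120,271),.03),("adap",(329,158),.05),("bulb",(386,160),.04)):
    sl=np.s_[v-20:v+21,u-20:u+21]; Z=C[sl][...,2]; k=((Z>h-.012)&(Z<h+.02)).astype(np.uint8)
    _,_,s,c=cv2.connectedComponentsWithStats(k)
    for i in range(1,len(s)):
        if s[i,4]>6: print(n,s[i,2:],(c[i]+[u-20,v-20]).round(1),ray(m,*(c[i]+[u-20,v-20]),h).round(4), Z[k>0].max().round(3))
print(np.median(C[275,60:200,2]))
big=cv2.resize(p[190:290,100:310],None,fx=3.8,fy=3.8,interpolation=cv2.INTER_CUBIC); cv2.imwrite("pics/crop0.png",big[:,:,::-1])
E
```

```text
yellow [316 219  27  27 581] [329.  232.2] [ 0.4707 -0.0669  0.003 ]
green [360 216  27  27 559] [372.6 228.7] [ 0.4787 -0.1902  0.003 ]
blue [408 224  28  27 588] [421.4 237.3] [ 0.4525 -0.3269  0.003 ]
amber [ 17  18 231] [275.  244.3] [0.4284 0.0869 0.098 ] 0.103
drop [ 5  5 21] [225.9 247.9] [0.4205 0.2144 0.102 ] 0.106
white [ 9  9 61] [195.7 208.9] [0.5322 0.2999 0.057 ] 0.063
black [ 9  9 62] [250.2 206.4] [0.5372 0.1523 0.057 ] 0.063
riser [3 4 8] [156.6 232.1] [0.4739 0.4095 0.03  ] 0.036
riser [ 17  16 209] [175.9 250.5] [0.4228 0.3559 0.03  ] 0.036
d1 [ 17  17 209] [150.7 227.9] [0.4857 0.4258 0.03  ] 0.036
d1 [ 4  6 15] [170.1 247.1] [0.4322 0.372  0.03  ] 0.036
d1 [ 9  2 16] [147.  248.6] [0.4292 0.4344 0.03  ] 0.036
d2 [ 17  16 218] [146.9 255.5] [0.4102 0.434  0.03  ] 0.038
d2 [2 6 7] [127.1 270.7] [0.3701 0.4859 0.03  ] 0.038
d3 [ 2  9 15] [139.6 255.8] [0.4098 0.4538 0.03  ] 0.038
d3 [ 18  16 218] [119.2 270.6] [0.3706 0.5071 0.03  ] 0.038
adap [ 21  23 363] [329.4 155.6] [ 0.68   -0.0695  0.05  ] 0.053
bulb [ 13  18 164] [386.  155.7] [ 0.6807 -0.231   0.04  ] 0.045
0.00029915534306401703
```

View pics/crop0.png

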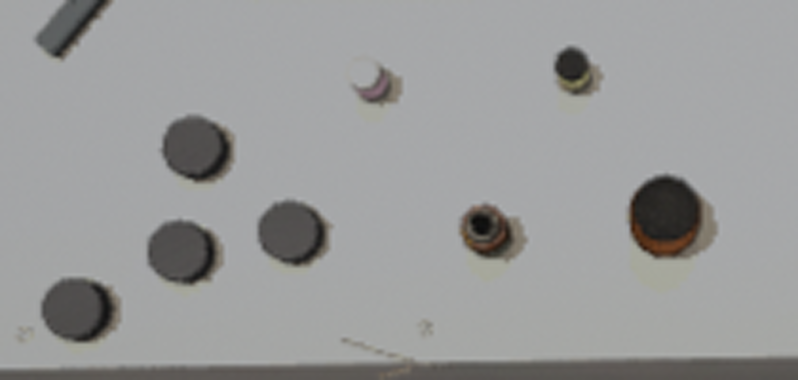

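The crop confirms the riser at crop (292,232). It is the rightmost of the four dark discs (the others are at (195,147), (181,251) and (77,309)) and sits at about (0.423, 0.356). I'll move above it with the tool squared to the bench.

```bash
python3 -m creep '0 0 -0.256 -319 -223 50 0.4;0 0 -0.256 -319 -223 50 0.4;0 0 -0.256 -319 -223 50 0.4;0 0 -0.256 -319 -223 50 0.4;0 0 -0.256 -319 -223 50 0.4;0 0 -0.256 -319 -223 50 0.4;0 0 -0.256 -319 -223 50 0.4;0 0 -0.256 -319 -223 50 0.4;0 0 -0.256 -319 -223 50 0.4;0 0 -0.256 -319 -223 50 0.4' 30
python3 - <<'E'
from h import *
o=status.get_obs(); print(o["tcp_pos"].round(4),o["orientation"].round(3),o["joints"].round(2),o["grip_width"],r.pinch_z)
p,d,m=shot("wrist","w1"); print(cam(m)[1].round(3),proj(m,[[.4228,.3559,.03]]).round(0))
np.savez("w1.npz",p=p,d=d,**m)
E
```

```text
clock: 1.4
tcp_pos: [0.422, 0.3581, 0.1814]
orientation: [0.004, -3.141, -0.001]
contact_force: [-0.4, 0.2, 0.5]
grip_width: 0.0595
gripper_force: 0.0
[0.422  0.3581 0.1814] [ 4.000e-03 -3.141e+00 -1.000e-03] [-0.87  0.33  0.07  1.9  -0.03  0.91  0.78] 0.05950948150161323 0.0187
[0.347 0.359 0.324] [[271. 196.]]
```

View pics/w1.png

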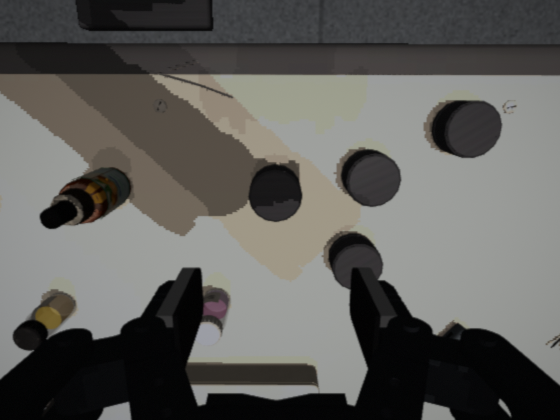

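The wrist view shows the riser at (275,190), shaded by the arm, with the other three discs to its right at (371,178), (356,260) and (470,128). I'll measure it by depth.

Run:
```python
from h import *
p,d,m=load("w1.npz"); C=cloud(d,m)
k=((C[...,2]>.022)&(C[...,2]<.04)).astype(np.uint8); k[:,:235]=0;k[:,315:]=0;k[:150]=0;k[235:]=0
_,_,s,c=cv2.connectedComponentsWithStats(k); i=1+np.argmax(s[1:,4]); Q=C[k>0]
print(s[i],c[i],ray(m,*c[i],.03).round(4),np.median(Q[:,2]),Q.min(0),Q.max(0))
print(np.median(C[260:280,100:200,2]))
# white & black & dropper labels
for n,b,lo,hi in (("white",(260,350,190,235),.05,.07),):
    sl=np.s_[b[0]:b[1],b[2]:b[3]];Q=C[sl][(C[sl][...,2]>lo)&(C[sl][...,2]<hi)];print(n,len(Q),np.median(Q,0) if len(Q) else'')
```

```text
[ 249  168   54   54 2237] [275.42065266 194.58873491] [0.4218 0.3594 0.03  ] 0.029514793289281638 [0.40116773 0.33806511 0.02214957] [0.44487415 0.38092298 0.03204667]
-0.0005162555223554854
white 570 [0.53125029 0.30546636 0.05624428]
```

```bash
python3 -m creep '0 0 0 0 0 50 0.4;0 0 0 0 0 100 0.4;0 0 0 0 0 140 0.4;0 0 0 0 0 165 0.4;0 0 0 0 0 175 0.4;0 0 0 0 0 177 0.4;0 0 0 0 0 177 0.4' 30
python3 -m creep '0 0 0 0 0 0 0;0 0 0 0 0 0 -0.2;0 0 0 0 0 0 -0.2;0 0 0 0 0 0 -0.2;0 0 0 0 0 0 -0.2;0 0 0 0 0 0 -0.2' 30
```

```text
clock: 2.33
tcp_pos: [0.4238, 0.3569, 0.0053]
orientation: [0.001, 3.14, 0.002]
contact_force: [-0.2, -0.7, -0.7]
grip_width: 0.0595
gripper_force: 0.0
clock: 3.08
tcp_pos: [0.4239, 0.3568, 0.0056]
orientation: [0.002, 3.14, 0.002]
contact_force: [-0.9, 0.7, 4.9]
grip_width: 0.0431
gripper_force: 30.0
```

```bash
python3 -m creep '0 0 0 0 0 -60 -0.2;0 0 0 0 0 -120 -0.2;0 0 0 0 0 -180 -0.2;0 0 0 0 0 -190 -0.2'
python3 -m creep '0 0 0 -7 -60 0 -0.2;0 0 0 -14 -120 0 -0.2;0 0 0 -20 -180 0 -0.2;0 0 0 -27 -240 0 -0.2;0 0 0 -34 -300 0 -0.2;0 0 0 -40 -360 0 -0.2;0 0 0 -47 -415 0 -0.2;0 0 0 -47 -424 0 -0.2;0 0 0 -47 -424 0 -0.2;0 0 0 -47 -424 0 -0.2'
python3 - <<'E'
from h import *
o=status.get_obs(); print(o["tcp_pos"].round(4),o["joints"].round(2))
p,d,m=shot("wrist","w2"); np.savez("w2.npz",p=p,d=d,**m)
print(proj(m,[[.4707,-.0669,.003],[.4787,-.1902,.003]]).round(0))
E
```

```text
clock: 3.58
tcp_pos: [0.4254, 0.3579, 0.1995]
orientation: [0.002, 3.135, 0.011]
contact_force: [0.4, -0.5, -1.8]
grip_width: 0.0428
gripper_force: 31.4
clock: 4.82
tcp_pos: [0.4698, -0.0661, 0.1939]
orientation: [0.003, -3.141, -0.001]
contact_force: [-0.0, -0.2, -1.9]
grip_width: 0.0428
gripper_force: 31.4
[ 0.4698 -0.0661  0.1939] [-0.28  0.19  0.33  2.08 -0.08  0.88  1.67]
[[273. 185.]
 [137. 193.]]
```

View pics/w2.png

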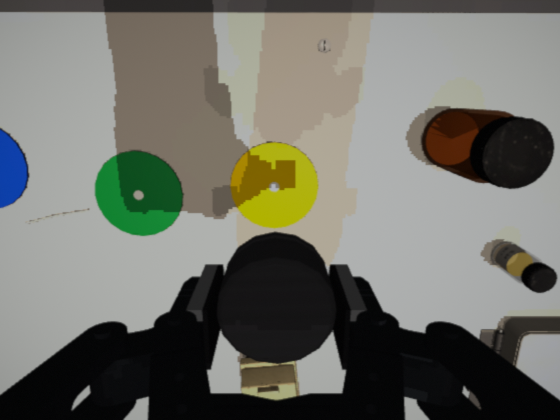

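The held riser is level. The yellow dot is at (274,187), where predicted, green is at (139,194), and the amber cap (517,152) and black vial (540,277) are also in view.

Run:
```python
from h import *
p,d,m=load("w2.npz"); C=cloud(d,m); hsv=cv2.cvtColor(p,cv2.COLOR_RGB2HSV)
for n,lo,hi in (("yellow",18,34),("green",50,85)):
    k=cv2.inRange(hsv,(lo,150,30),(hi,255,255)); k=cv2.morphologyEx(k,cv2.MORPH_OPEN,np.ones((5,5)));k[235:]=0;k[:,320:]=0
    q=max(cv2.findContours(k,0,1)[0],key=cv2.contourArea); (c,rad)=cv2.minEnclosingCircle(q); e=cv2.fitEllipse(cv2.convexHull(q))[0]
    print(n,c,rad,ray(m,*c,.003).round(4),ray(m,*e,.003).round(4))
Z=C[...,2]
for n,lo,hi,u in (("amber",.09,.11,400),("black",.05,.065,480)):
    k=(Z>lo)&(Z<hi); k[:,:u]=0; k[310:]=0
    if n=="black":k[:215]=0
    Q=C[k];print(n,len(Q),((np.percentile(Q,2,axis=0)+np.percentile(Q,98,axis=0))/2).round(4),np.median(Q,0).round(4))
```

```text
yellow (273.6444396972656, 184.1841278076172) 43.622310638427734 [ 0.4698 -0.0665  0.003 ] [ 0.4702 -0.0664  0.003 ]
green (138.75503540039062, 192.19126892089844) 44.75119400024414 [ 0.4775 -0.1887  0.003 ] [ 0.4783 -0.1891  0.003 ]
amber 4276 [0.4283 0.0876 0.0953] [0.4276 0.0866 0.0976]
black 724 [0.5368 0.1535 0.0543] [0.536  0.1524 0.0563]
```

```bash
python3 -m creep '0 0 0 0 0 60 -0.2;0 0 0 0 0 120 -0.2;0 0 0 0 0 160 -0.2;0 0 0 0 0 178 -0.2;0 0 0 0 0 185 -0.2;0 0 0 0 0 186.5 -0.2;0 0 0 0 0 186.5 -0.2;0 0 0 0 0 186.5 -0.2'
python3 -m creep '0 0 0 0 0 0 0.4;0 0 0 0 0 0 0.4;0 0 0 0 0 0 0.4;0 0 0 0 0 0 0.4;0 0 0 0 0 -20 0.4;0 0 0 0 0 -80 0.4;0 0 0 0 0 -140 0.4;0 0 0 0 0 -190 0.4;0 0 0 0 0 -190 0.4'
python3 - <<'E'
from h import *
print(status.get_obs()["tcp_pos"])
p,d,m=shot("wrist"); C=cloud(d,m)
k=((C[...,2]>.024)&(C[...,2]<.045)).astype(np.uint8); k[:,:220]=0;k[:,335:]=0;k[:120]=0;k[260:]=0
_,_,s,c=cv2.connectedComponentsWithStats(k); i=1+np.argmax(s[1:,4]); print(s[i],ray(m,*c[i],.033).round(4),np.median(C[k>0],0).round(4))
E
```

```text
clock: 5.88
tcp_pos: [0.4708, -0.0673, 0.0084]
orientation: [-0.0, 3.14, 0.0]
contact_force: [-0.5, -0.4, -1.0]
grip_width: 0.043
gripper_force: 31.6
clock: 7.0
tcp_pos: [0.4726, -0.068, 0.2015]
orientation: [0.001, 3.134, 0.002]
contact_force: [-0.2, 0.3, -0.1]
grip_width: 0.0599
gripper_force: 0.0
[ 0.47255003 -0.0680143   0.2014713 ]
[ 252  158   51   52 2054] [ 0.4685 -0.0652  0.033 ] [ 0.4687 -0.0653  0.0325]
```

The riser stands on yellow within about 2 mm. Next is the white-capped vial.

```bash
python3 -m creep '0 0 0 -10 60 0 0.1;0 0 0 -20 120 0 0.1;0 0 0 -30 180 0 0.1;0 0 0 -40 240 0 0.1;0 0 0 -50 300 0 0.1;0 0 0 -61 355 0 0.1;0 0 0 -61 370 0 0.1;0 0 0 -61 370 0 0.1;0 0 0 -61 370 0 0.1'
python3 - <<'E'
from h import *
print(status.get_obs()["tcp_pos"])
p,d,m=shot("wrist","w3"); C=cloud(d,m); Z=C[...,2]
print(proj(m,[[.531,.303,.057]]))
k=((Z>.05)&(Z<.066)).astype(np.uint8); k[:120]=0;k[260:]=0
_,_,s,c=cv2.connectedComponentsWithStats(k)
for i in range(1,len(s)):
    if s[i,4]>100: print(s[i],c[i],ray(m,*c[i],.057).round(4))
E
```

```text
clock: 8.18
tcp_pos: [0.5313, 0.2994, 0.197]
orientation: [-0.006, -3.14, 0.003]
contact_force: [-0.5, -0.8, 0.2]
grip_width: 0.0471
gripper_force: 0.0
[0.5312746  0.29936497 0.19696721]
[[278.93552073 198.25499142]]
[264 184  31  31 729] [279.42798354 199.43621399] [0.5319 0.3034 0.057 ]
[ 75 191  33  31 773] [ 90.96895213 205.67529107] [0.5366 0.157  0.057 ]
```

```bash
python3 -m creep '0 0 0 0 3 60 0.1;0 0 0 0 3 120 0.1;0 0 0 0 3 160 0.1;0 0 0 0 3 180 0.1;0 0 0 0 3 186 0.1;0 0 0 0 3 186 0.1;0 0 0 0 3 186 0.1' 20
python3 -m creep '0 0 0 0 0 0 -0.1;0 0 0 0 0 0 -0.3;0 0 0 0 0 0 -0.5;0 0 0 0 0 0 -0.5;0 0 0 0 0 0 -0.5;0 0 0 0 0 0 -0.5' 20
```

```text
clock: 9.1
tcp_pos: [0.5324, 0.3057, 0.0134]
orientation: [0.002, 3.139, 0.003]
contact_force: [0.3, 0.3, 0.3]
grip_width: 0.0472
gripper_force: 0.0
clock: 9.85
tcp_pos: [0.5315, 0.3053, 0.0123]
orientation: [0.001, 3.141, 0.001]
contact_force: [-0.8, -1.2, 5.8]
grip_width: 0.0262
gripper_force: 19.6
```

```bash
python3 -m creep '0 0 0 0 0 -50 -0.5;0 0 0 0 0 -100 -0.5;0 0 0 0 0 -160 -0.5;0 0 0 0 0 -180 -0.5'
python3 -m creep '0 0 0 10 -60 0 -0.5;0 0 0 20 -120 0 -0.5;0 0 0 30 -180 0 -0.5;0 0 0 40 -240 0 -0.5;0 0 0 50 -300 0 -0.5;0 0 0 61 -355 0 -0.5;0 0 0 61 -371 0 -0.5;0 0 0 61 -371 0 -0.5;0 0 0 61 -371 0 -0.5;0 0 0 61 -371 0 -0.5'
python3 - <<'E'
from h import *
print(status.get_obs()["tcp_pos"])
p,d,m=shot("wrist","w4"); C=cloud(d,m); Z=C[...,2]
k=((Z>.024)&(Z<.045)).astype(np.uint8); k[:,:220]=0;k[:,335:]=0;k[:120]=0;k[260:]=0
_,_,s,c=cv2.connectedComponentsWithStats(k); i=1+np.argmax(s[1:,4]); print(s[i],ray(m,*c[i],.033).round(4))
E
```

```text
clock: 10.35
tcp_pos: [0.533, 0.306, 0.1959]
orientation: [0.002, 3.137, 0.006]
contact_force: [0.2, 1.0, -0.6]
grip_width: 0.0266
gripper_force: 20.0
clock: 11.6
tcp_pos: [0.4702, -0.0645, 0.1916]
orientation: [0.002, -3.141, -0.0]
contact_force: [0.1, -0.8, 0.3]
grip_width: 0.0261
gripper_force: 20.0
[ 0.47015246 -0.06449504  0.19164996]
[ 247  164   53   53 2159] [ 0.4684 -0.0652  0.033 ]
```

View pics/w4.png

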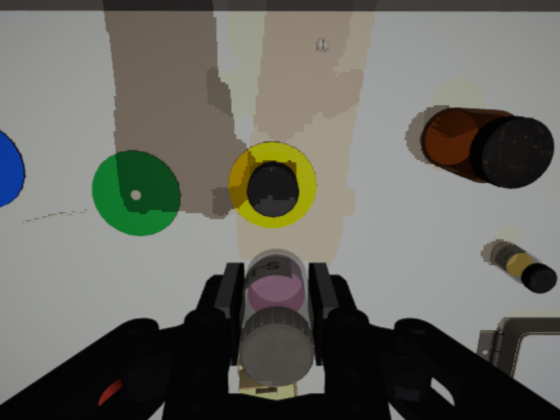

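The vial hangs upright in the fingers, and the riser at (273,189) is central on yellow.

```bash
python3 -m creep '0 0 0 1 0 60 -0.5;0 0 0 1 0 110 -0.5;0 0 0 1 0 135 -0.5;0 0 0 1 0 142 -0.5;0 0 0 1 0 145 -0.5;0 0 0 1 0 146 -0.5;0 0 0 1 0 146.5 -0.5;0 0 0 1 0 146.5 -0.5'
python3 -m creep '0 0 0 0 0 0 -0.3;0 0 0 0 0 0 0;0 0 0 0 0 0 0;0 0 0 0 0 0 0;0 0 0 0 0 -20 0;0 0 0 0 0 -80 0;0 0 0 0 0 -140 0.4;0 0 0 0 0 -150 0.4;0 0 0 0 0 -150 0.4'
python3 - <<'E'
from h import *
print(status.get_obs()["tcp_pos"])
p,d,m=shot("wrist","w5"); C=cloud(d,m); Z=C[...,2]
for lo,hi,z in ((.024,.045,.033),(.08,.1,.09)):
    k=((Z>lo)&(Z<hi)).astype(np.uint8); k[:,:220]=0;k[:,335:]=0;k[:120]=0;k[270:]=0
    _,_,s,c=cv2.connectedComponentsWithStats(k); i=1+np.argmax(s[1:,4]); print(s[i],c[i],ray(m,*c[i],z).round(4))
E
```

```text
clock: 12.65
tcp_pos: [0.4694, -0.0658, 0.0458]
orientation: [0.001, 3.14, 0.0]
contact_force: [-0.1, -0.1, -0.1]
grip_width: 0.0264
gripper_force: 20.0
clock: 13.78
tcp_pos: [0.4691, -0.0657, 0.1955]
orientation: [0.001, 3.14, 0.001]
contact_force: [0.1, 0.1, -0.2]
grip_width: 0.0598
gripper_force: 0.0
[ 0.46908109 -0.06567347  0.1955091 ]
[ 249  165   52   46 1053] [272.93352327 181.95916429] [ 0.4613 -0.0664  0.033 ]
[259 194  35  35 951] [276.14405889 211.20189274] [ 0.4692 -0.0639  0.09  ]
```

View pics/w5.png

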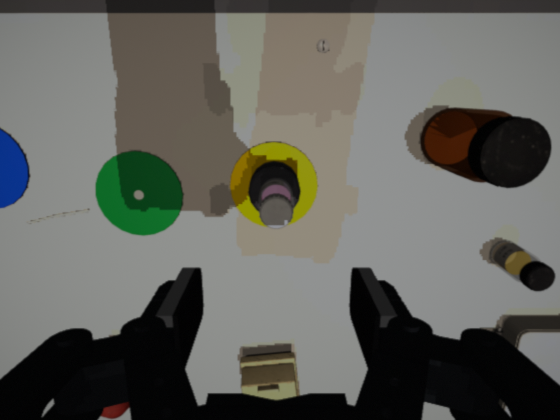

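The white vial (276,211) stands on the riser, off centre by about 1.5 mm. Next is the amber bottle.

```bash
python3 -m creep '0 0 0 15 55 0 0.8;0 0 0 30 110 0 0.8;0 0 0 41 145 0 0.8;0 0 0 41 153 0 0.8;0 0 0 41 153 0 0.8;0 0 0 41 153 0 0.8'
python3 - <<'E'
from h import *
print(status.get_obs()["tcp_pos"])
p,d,m=shot("wrist","w6"); C=cloud(d,m); Z=C[...,2]
k=((Z>.09)&(Z<.108)).astype(np.uint8); k[:100]=0;k[290:]=0
_,_,s,c=cv2.connectedComponentsWithStats(k)
for i in range(1,len(s)):
    if s[i,4]>60: print(s[i],c[i],ray(m,*c[i],.098 if s[i,4]>1500 else .102).round(4))
E
```

```text
clock: 14.58
tcp_pos: [0.4281, 0.0857, 0.1947]
orientation: [-0.005, -3.14, 0.001]
contact_force: [0.7, -0.7, 0.3]
grip_width: 0.0767
gripper_force: 0.0
[0.42809809 0.08568632 0.19465513]
[ 245  180   68   67 3467] [278.62705509 213.97086819] [0.4272 0.089  0.098 ]
[458 192  25  22 420] [469.73333333 202.54047619] [0.4185 0.2121 0.102 ]
```

```bash
python3 -m creep '0 0 0 0 1 50 0.8;0 0 0 0 1 100 0.8;0 0 0 0 1 135 0.8;0 0 0 0 1 152 0.8;0 0 0 0 1 158 0.8;0 0 0 0 1 158 0.8;0 0 0 0 1 158 0.8' 30
python3 -m creep '0 0 0 0 0 0 0.5;0 0 0 0 0 0 0.3;0 0 0 0 0 0 0;0 0 0 0 0 0 0;0 0 0 0 0 0 0;0 0 0 0 0 0 0' 30
```

```text
clock: 15.5
tcp_pos: [0.4288, 0.0882, 0.038]
orientation: [0.002, 3.14, 0.001]
contact_force: [-0.4, 0.5, 1.0]
grip_width: 0.0771
gripper_force: 0.0
clock: 16.25
tcp_pos: [0.4284, 0.0883, 0.0378]
orientation: [0.001, 3.141, 0.001]
contact_force: [-1.9, -0.9, 7.0]
grip_width: 0.0514
gripper_force: 30.2
```

```bash
python3 -m creep '0 0 0 0 0 -50 0;0 0 0 0 0 -100 0;0 0 0 0 0 -150 0;0 0 0 0 0 -160 0'
python3 -m creep '0 0 0 -4 -55 0 0;0 0 0 -8 -110 0 0;0 0 0 -12 -170 0 0;0 0 0 -16 -230 0 0;0 0 0 -20 -290 0 0;0 0 0 -24 -350 0 0;0 0 0 -24 -405 0 0;0 0 0 -24 -414 0 0;0 0 0 -24 -414 0 0;0 0 0 -24 -414 0 0'
python3 - <<'E'
from h import *
print(status.get_obs()["tcp_pos"],status.get_obs()["joints"].round(2))
p,d,m=shot("wrist","w7"); hsv=cv2.cvtColor(p,cv2.COLOR_RGB2HSV)
k=cv2.inRange(hsv,(100,150,30),(125,255,255)); k=cv2.morphologyEx(k,cv2.MORPH_OPEN,np.ones((5,5)))
q=max(cv2.findContours(k,0,1)[0],key=cv2.contourArea); e=cv2.fitEllipse(cv2.convexHull(q)); print(e,ray(m,*e[0],.003).round(4))
E
```

```text
clock: 16.75
tcp_pos: [0.4298, 0.0888, 0.2003]
orientation: [0.001, 3.136, 0.004]
contact_force: [0.3, 0.4, -1.7]
grip_width: 0.0512
gripper_force: 32.5
clock: 18.0
tcp_pos: [0.4519, -0.3238, 0.1966]
orientation: [0.002, -3.141, -0.002]
contact_force: [-0.9, 0.0, -1.1]
grip_width: 0.0508
gripper_force: 32.5
[ 0.45194666 -0.32380693  0.19659114] [ 0.07  0.35  0.56  1.91 -0.23  0.95  2.3 ]
((270.765869140625, 182.7931671142578), (82.3397445678711, 86.0865478515625), 96.62397766113281) [ 0.4513 -0.3266  0.003 ]
```

View pics/w7.png

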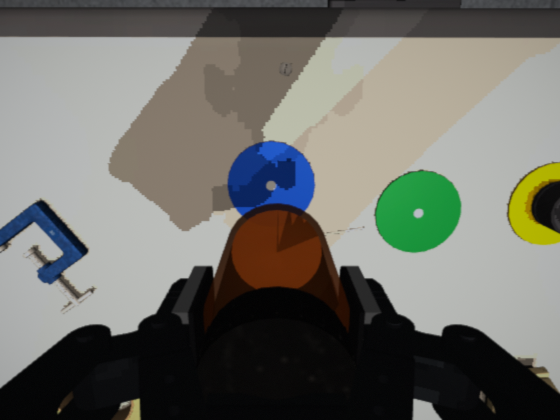

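The amber bottle hangs upright and the blue dot is visible at (271,186). I'll set it down.

```bash
python3 -m creep '0 0 0 0 -2 50 0;0 0 0 0 -2 100 0;0 0 0 0 -2 135 0;0 0 0 0 -2 150 0;0 0 0 0 -2 154 0;0 0 0 0 -2 156 0;0 0 0 0 -2 156.5 0;0 0 0 0 -2 156.5 0'
python3 -m creep '0 0 0 0 0 0 0.3;0 0 0 0 0 0 0.6;0 0 0 0 0 0 0.8;0 0 0 0 0 0 0.8;0 0 0 0 0 0 0.8;0 0 0 0 0 -40 0.8;0 0 0 0 0 -100 0.8;0 0 0 0 0 -160 0.8;0 0 0 0 0 -160 0.8;0 0 0 0 0 -160 0.8'
python3 - <<'E'
from h import *
print(status.get_obs()["tcp_pos"])
p,d,m=shot("wrist","w8"); C=cloud(d,m); Z=C[...,2]
k=((Z>.09)&(Z<.112)).astype(np.uint8); k[:100]=0;k[290:]=0
_,_,s,c=cv2.connectedComponentsWithStats(k)
for i in range(1,len(s)):
    if s[i,4]>200: print(s[i],c[i],ray(m,*c[i],.101).round(4))
E
```

```text
clock: 19.05
tcp_pos: [0.4522, -0.3281, 0.0416]
orientation: [0.001, 3.14, -0.001]
contact_force: [0.6, -0.4, -1.3]
grip_width: 0.0513
gripper_force: 32.6
clock: 20.3
tcp_pos: [0.4516, -0.3274, 0.2006]
orientation: [0.001, 3.141, 0.001]
contact_force: [0.8, -0.6, -0.7]
grip_width: 0.0768
gripper_force: 0.0
[ 0.45162403 -0.32741649  0.20061491]
[ 243  179   66   67 3443] [275.55532965 212.58292187] [ 0.4508 -0.326   0.101 ]
```

The amber bottle is centred on blue. Next is the dropper.

```bash
python3 -m creep '0 0 0 0 -0 0 0.4;0 0 0 0 60 0 0.4;0 0 0 0 120 0 0.4;0 0 0 0 180 0 0.4;0 0 0 0 240 0 0.4;0 0 0 5 300 0 0.4;0 0 0 10 350 0 0.4' 20
python3 -m creep '0 0 0 5 60 0 0.4;0 0 0 11 120 0 0.4;0 0 0 21 170 0 0.4;0 0 0 21 190 0 0.4;0 0 0 21 190 0 0.4;0 0 0 21 190 0 0.4'
python3 - <<'E'
from h import *
print(status.get_obs()["tcp_pos"])
p,d,m=shot("wrist","w9"); C=cloud(d,m); Z=C[...,2]
for lo,hi,z in ((.095,.108,.102),(.066,.09,.08)):
    k=((Z>lo)&(Z<hi)).astype(np.uint8); k[:100]=0;k[290:]=0
    _,_,s,c=cv2.connectedComponentsWithStats(k)
    for i in range(1,len(s)):
        if s[i,4]>60: print(s[i],c[i],ray(m,*c[i],z).round(4))
E
```

```text
clock: 21.22
tcp_pos: [0.4411, 0.0244, 0.2001]
orientation: [0.001, -3.14, 0.001]
contact_force: [0.6, -0.2, -0.4]
grip_width: 0.0594
gripper_force: 0.0
clock: 21.98
tcp_pos: [0.4215, 0.2101, 0.2003]
orientation: [-0.005, -3.141, 0.002]
contact_force: [-0.7, 0.3, -0.9]
grip_width: 0.06
gripper_force: 0.0
[0.42146796 0.21005951 0.20032524]
[274 202  21  19 298] [283.89261745 210.98657718] [0.4191 0.2168 0.102 ]
[268 184  32  32 567] [283.2680776  196.75132275] [0.415  0.2168 0.08  ]
```

View pics/w9.png

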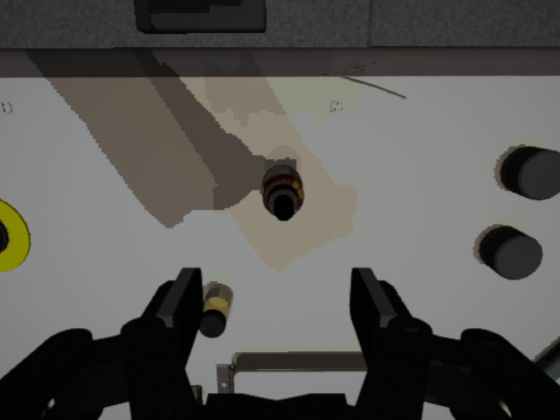

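The wrist view shows the dropper with its bulb at (284,211) and nothing within the fingers' path.

```bash
python3 -m creep '0 0 0 2 5 50 0.4;0 0 0 2 5 100 0.4;0 0 0 2 5 140 0.4;0 0 0 2 5 160 0.4;0 0 0 2 5 166 0.4;0 0 0 2 5 167 0.4;0 0 0 2 5 167 0.4' 25
python3 -m creep '0 0 0 0 0 0 0.2;0 0 0 0 0 0 0;0 0 0 0 0 0 -0.2;0 0 0 0 0 0 -0.4;0 0 0 0 0 0 -0.4;0 0 0 0 0 0 -0.4' 25
```

```text
clock: 22.9
tcp_pos: [0.42, 0.2172, 0.0347]
orientation: [0.002, 3.14, 0.002]
contact_force: [-0.5, -0.0, 0.3]
grip_width: 0.0597
gripper_force: 0.0
clock: 23.65
tcp_pos: [0.4194, 0.2172, 0.034]
orientation: [0.002, 3.141, 0.0]
contact_force: [-0.9, -1.5, 5.1]
grip_width: 0.0316
gripper_force: 24.7
```

```bash
python3 -m creep '0 0 0 0 0 -50 -0.4;0 0 0 0 0 -100 -0.4;0 0 0 0 0 -150 -0.4;0 0 0 0 0 -170 -0.4;0 0 0 0 0 -170 -0.4;0 0 0 -20 -55 -170 -0.4;0 0 0 -40 -110 -170 -0.4;0 0 0 -60 -165 -170 -0.4;0 0 0 -80 -220 -170 -0.4;0 0 0 -100 -275 -170 -0.4'
python3 -m creep '0 0 0 -5 -55 0 -0.4;0 0 0 -14 -110 0 -0.4;0 0 0 -14 -165 0 -0.4;0 0 0 -14 -220 0 -0.4;0 0 0 -14 -260 0 -0.4;0 0 0 -14 -269 0 -0.4;0 0 0 -14 -269 0 -0.4;0 0 0 -14 -269 0 -0.4;0 0 0 -14 -269 0 -0.4'
python3 - <<'E'
from h import *
print(status.get_obs()["tcp_pos"])
p,d,m=shot("wrist","w10"); C=cloud(d,m); Z=C[...,2]
k=((Z>.09)&(Z<.112)).astype(np.uint8); k[290:]=0
_,_,s,c=cv2.connectedComponentsWithStats(k)
for i in range(1,len(s)):
    if s[i,4]>200: print(s[i],c[i],ray(m,*c[i],.101).round(4))
E
```

```text
clock: 24.9
tcp_pos: [0.5184, -0.0595, 0.2019]
orientation: [-0.0, -3.139, 0.001]
contact_force: [1.5, -0.0, 0.6]
grip_width: 0.0315
gripper_force: 25.4
clock: 26.02
tcp_pos: [0.5333, -0.3251, 0.2035]
orientation: [0.003, -3.141, -0.001]
contact_force: [-0.1, 0.4, -1.2]
grip_width: 0.0316
gripper_force: 25.4
[ 0.5333034  -0.32514287  0.20354935]
[ 236   49   73   77 4278] [271.94927536  86.55119215] [ 0.4523 -0.3261  0.101 ]
```

View pics/w10.png

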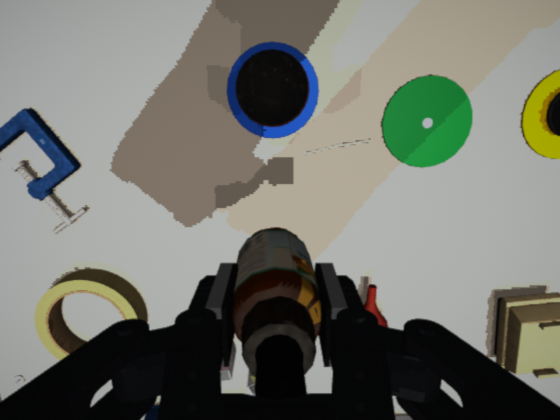

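The amber bottle (272,90) is central on blue and the dropper hangs upright behind it with the spot clear below. I'll lower it.

```bash
python3 -m creep '0 0 0 0 -1 50 -0.4;0 0 0 0 -1 100 -0.4;0 0 0 0 -1 140 -0.4;0 0 0 0 -1 160 -0.4;0 0 0 0 -1 167 -0.4;0 0 0 0 -1 169 -0.4;0 0 0 0 -1 169.5 -0.4;0 0 0 0 -1 169.5 -0.4'
python3 -m creep '0 0 0 0 0 0 -0.2;0 0 0 0 0 0 0;0 0 0 0 0 0 0.3;0 0 0 0 0 0 0.3;0 0 0 0 0 0 0.3;0 0 0 0 0 -40 0.3;0 0 0 0 0 -100 0.3;0 0 0 0 0 -160 0.3;0 0 0 0 0 -170 0.3;0 0 0 0 0 -170 0.3'
python3 - <<'E'
from h import *
print(status.get_obs()["tcp_pos"])
p,d,m=shot("wrist","w11"); C=cloud(d,m); Z=C[...,2]
k=((Z>.09)&(Z<.112)).astype(np.uint8); k[290:]=0
_,_,s,c=cv2.connectedComponentsWithStats(k)
for i in range(1,len(s)):
    if s[i,4]>60: print(s[i],c[i],ray(m,*c[i],.101).round(4))
E
```

```text
clock: 27.08
tcp_pos: [0.5334, -0.3283, 0.0353]
orientation: [0.001, 3.14, -0.001]
contact_force: [0.5, 0.1, -0.3]
grip_width: 0.0314
gripper_force: 25.4
clock: 28.32
tcp_pos: [0.5329, -0.3278, 0.2046]
orientation: [0.001, 3.141, 0.0]
contact_force: [-0.2, 0.3, -1.0]
grip_width: 0.0551
gripper_force: 0.0
[ 0.53293195 -0.32780601  0.20456938]
[ 240   49   73   77 4232] [276.09191871  86.99503781] [ 0.4523 -0.3261  0.101 ]
[264 201  20  22 331] [273.57401813 211.65558912] [ 0.5328 -0.3278  0.101 ]
```

The dropper stands 80 mm behind the amber bottle. The last one is the black-capped vial.

```bash
python3 -m creep '0 0 0 0 60 0 0.1;0 0 0 0 120 0 0.1;0 0 0 0 180 0 0.1;0 0 0 0 240 0 0.1;0 0 0 0 300 0 0.1;0 0 0 -4 360 0 0.1;0 0 0 -4 420 0 0.1;0 0 0 -4 470 0 0.1;0 0 0 -4 482 0 0.1;0 0 0 -4 482 0 0.1' 20
python3 - <<'E'
from h import *
print(status.get_obs()["tcp_pos"])
p,d,m=shot("wrist","w12"); C=cloud(d,m); Z=C[...,2]
k=((Z>.05)&(Z<.066)).astype(np.uint8); k[:120]=0;k[260:]=0
_,_,s,c=cv2.connectedComponentsWithStats(k)
for i in range(1,len(s)):
    if s[i,4]>100: print(s[i],c[i],ray(m,*c[i],.057).round(4))
E
```

```text
clock: 29.62
tcp_pos: [0.5362, 0.1541, 0.2026]
orientation: [0.001, -3.139, 0.003]
contact_force: [0.0, -0.7, -0.3]
grip_width: 0.0468
gripper_force: 0.0
[0.53621295 0.15411545 0.20263877]
[260 183  31  30 698] [275.01719198 197.65472779] [0.5367 0.1548 0.057 ]
```

```bash
python3 -m creep '0 0 0 0 0 60 0.1;0 0 0 0 0 120 0.1;0 0 0 0 0 160 0.1;0 0 0 0 0 185 0.1;0 0 0 0 0 192 0.1;0 0 0 0 0 192 0.1;0 0 0 0 0 192 0.1' 20
python3 -m creep '0 0 0 0 0 0 -0.1;0 0 0 0 0 0 -0.3;0 0 0 0 0 0 -0.5;0 0 0 0 0 0 -0.5;0 0 0 0 0 0 -0.5;0 0 0 0 0 0 -0.5' 20
```

```text
clock: 30.55
tcp_pos: [0.5381, 0.1538, 0.0135]
orientation: [0.003, 3.14, 0.001]
contact_force: [0.4, 0.2, 0.0]
grip_width: 0.0468
gripper_force: 0.0
clock: 31.3
tcp_pos: [0.5375, 0.1543, 0.0129]
orientation: [0.001, 3.141, 0.001]
contact_force: [0.1, -0.3, 5.3]
grip_width: 0.0265
gripper_force: 19.5
```

```bash
python3 -m creep '0 0 0 0 0 -50 -0.5;0 0 0 0 0 -100 -0.5;0 0 0 0 0 -160 -0.5;0 0 0 0 0 -180 -0.5;0 0 0 0 0 -180 -0.5'
python3 -m creep '0 0 0 10 -60 0 -0.5;0 0 0 20 -120 0 -0.5;0 0 0 30 -180 0 -0.5;0 0 0 40 -240 0 -0.5;0 0 0 50 -300 0 -0.5;0 0 0 59 -335 0 -0.5;0 0 0 59 -343 0 -0.5;0 0 0 59 -343 0 -0.5;0 0 0 59 -343 0 -0.5'
python3 - <<'E'
from h import *
print(status.get_obs()["tcp_pos"])
p,d,m=shot("wrist","w13"); hsv=cv2.cvtColor(p,cv2.COLOR_RGB2HSV)
k=cv2.inRange(hsv,(50,150,30),(85,255,255)); k=cv2.morphologyEx(k,cv2.MORPH_OPEN,np.ones((5,5)))
q=max(cv2.findContours(k,0,1)[0],key=cv2.contourArea); e=cv2.fitEllipse(cv2.convexHull(q)); print(e,ray(m,*e[0],.003).round(4))
E
```

```text
clock: 31.92
tcp_pos: [0.5381, 0.1545, 0.1939]
orientation: [0.001, 3.138, 0.003]
contact_force: [-0.4, 0.0, -0.2]
grip_width: 0.0262
gripper_force: 20.1
clock: 33.05
tcp_pos: [0.4781, -0.1872, 0.1916]
orientation: [0.003, -3.141, -0.001]
contact_force: [0.1, -0.2, -0.2]
grip_width: 0.0266
gripper_force: 20.1
[ 0.47813238 -0.18716532  0.19163645]
((271.1555480957031, 184.62033081054688), (85.00119018554688, 86.50958251953125), 96.70069885253906) [ 0.4781 -0.1897  0.003 ]
```

View pics/w13.png

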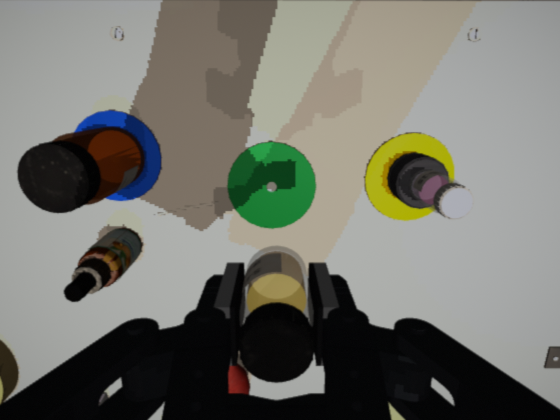

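The vial is upright over the green dot (271,187). The amber bottle, dropper, and riser with white vial all stand in place.

```bash
python3 -m creep '0 0 0 0 -1.5 60 -0.5;0 0 0 0 -1.5 120 -0.5;0 0 0 0 -1.5 160 -0.5;0 0 0 0 -1.5 172 -0.5;0 0 0 0 -1.5 175 -0.5;0 0 0 0 -1.5 176 -0.5;0 0 0 0 -1.5 176.5 -0.5;0 0 0 0 -1.5 176.5 -0.5'
python3 -m creep '0 0 0 0 0 0 -0.3;0 0 0 0 0 0 0;0 0 0 0 0 0 0;0 0 0 0 0 0 0;0 0 0 0 0 -20 0;0 0 0 0 0 -80 0;0 0 0 0 0 -140 0;0 0 0 0 0 -190 0;0 0 0 0 0 -190 0'
python3 - <<'E'
from h import *
print(status.get_obs()["tcp_pos"])
p,d,m=shot("wrist"); C=cloud(d,m); Z=C[...,2]
k=((Z>.05)&(Z<.066)).astype(np.uint8); k[:150]=0;k[240:]=0;k[:,220:][:,120:]=0;k[:,:220]=0
_,_,s,c=cv2.connectedComponentsWithStats(k);i=1+np.argmax(s[1:,4]);print(s[i],ray(m,*c[i],.06).round(4))
E
python3 -m creep '0 0 0 10 60 -10 0;0 0 0 20 120 -20 0;0 0 0 30 180 -20 0;0 0 0 30 240 -20 0;0 0 0 30 300 -20 0;0 0 0 30 360 -20 0;0 0 0 30 420 -20 0;0 0 0 30 420 -20 0;0 0 0 30 420 -20 0;0 0 0 30 420 -20 0'
python3 - <<'E'
from h import *
p,d,m=shot("top"); C=cloud(d,m); P=[]
for n,q,h in (("amber",[.4525,-.327,.1],.101),("drop",[.5335,-.327,.1],.102),("white",[.47,-.066,.09],.09),("black",[.478,-.19,.06],.06),("adap",[.68,-.07,.05],.05),("bulb",[.68,-.231,.04],.04)):
    u,v=proj(m,q)[0].round().astype(int); Z=C[v-20:v+21,u-20:u+21,2]; k=((Z>h-.012)&(Z<h+.02)).astype(np.uint8)
    _,_,s,c=cv2.connectedComponentsWithStats(k); i=1+np.argmax(s[1:,4]); print(n,s[i,2:],ray(m,*(c[i]+[u-20,v-20]),h).round(4))
cv2.imwrite("pics/end.png",cv2.resize(p[130:270,270:450],None,fx=4,fy=4,interpolation=2)[:,:,::-1])
E
```

```text
clock: 34.1
tcp_pos: [0.4785, -0.1904, 0.0166]
orientation: [0.001, 3.14, -0.0]
contact_force: [-0.6, 0.5, 0.6]
grip_width: 0.0263
gripper_force: 20.1
clock: 35.22
tcp_pos: [0.4802, -0.1913, 0.2095]
orientation: [0.001, 3.134, -0.001]
contact_force: [-0.5, -1.4, -0.8]
grip_width: 0.0424
gripper_force: 0.0
[ 0.48024524 -0.19127305  0.2094529 ]
[263 175  30  31 711] [ 0.4774 -0.1883  0.06  ]
clock: 36.52
tcp_pos: [0.4481, 0.2277, 0.2251]
orientation: [-0.005, -3.14, 0.002]
contact_force: [0.8, -0.8, 0.4]
grip_width: 0.0427
gripper_force: 0.0
amber [ 19  17 245] [ 0.4521 -0.326   0.101 ]
drop [ 6  6 24] [ 0.5336 -0.327   0.102 ]
white [ 9  9 64] [ 0.4699 -0.0651  0.09  ]
black [10  9 65] [ 0.4779 -0.1889  0.06  ]
adap [ 21  23 350] [ 0.6798 -0.0699  0.05  ]
bulb [ 13  19 169] [ 0.6802 -0.2313  0.04  ]
```

View pics/end.png

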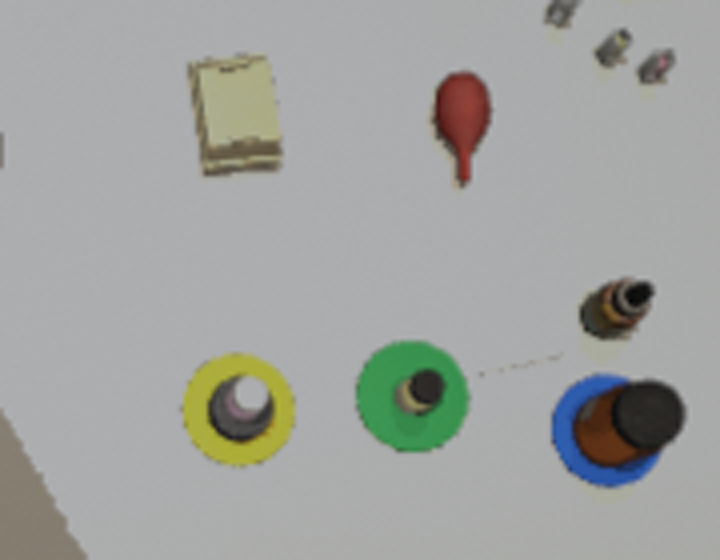

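The final crop shows the riser and white vial on yellow (238,408), the black vial on green (413,395), and the amber bottle on blue (610,430) with the dropper behind it. The adaptor and the bulb have not moved.

```bash
python3 -c "from bench import r; print(r.hand_in())"
```

```text
the job is handed in; nothing more can be done
None
```

The station is set out and handed in at about 37 s. Final camera measurements put all five things upright in their places, well inside tolerance, with the adaptor and pipette bulb unmoved; the hand-in returned no verdict.

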